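# Jack a nest plate off its locating pins and lay it on the job pad

### The job

The aluminium nest plate sits sunk in its fixture on two locating pins. Raise it straight up with the fixture's two lift levers, gently pressing the near and the far lever down by turns, a few millimetres at a time, so that the plate stays nearly level and does not cock and bind on the pins, until both levers are fully down on their stops. Then take the raised plate by its long sides, lift it straight off the pins and lay it gently, flat, in the middle of the job pad, leaving the other things where they stand.

Things in the scene. Friction and masses are not known exactly. Their poses are not given: they have to be found in the camera images.
- lift_fixture: Fixed dark steel fixture, base 190 x 84 x 6 mm. Origin: centre of its underside; x along its length (far lever at +x, near at -x), z up. Two 8 mm pins at x = +/-30, y = 0, tips 44 mm up. The plate sits on bosses 16 mm up, between side rails (92 mm long, 7 thick, at y = +/-31.5) that reach 45 mm up, 1 mm above the seated plate: it can be gripped only once raised.
- nest_plate: Loose aluminium plate 104 x 50 x 28 mm, 0.36 to 0.59 kg; two through holes at x = +/-30 fit the pins with 0.8 mm play. Origin: centre of its underside; x along its length, z up; seated, its axes match the fixture's. Tilted lengthwise it starts to bind at about 0.05 rad, jams by 0.08. Both levers down raise it 17 mm: top 61 mm above the fixture's origin, 16 mm above the rails, pins still 11 mm in.
- near_lever (a joint): Near lift lever (rad): 0 = bar up, 0.52 = fully down on its stop. Steel rocker pivoted 80 mm from the fixture's centre, 24 mm up; pressing its outer black bar down lifts a toe under the plate, 43 mm from the centre. The toe meets the seated plate at about 0.08 and then raises that end 3.8 mm per 0.1 rad. It stays where left; pressing takes 3 to 12 N while the plate runs free.
- far_lever (a joint): The same for the far lift lever, on the fixture's +x end. It lies in a gap 0.26 m wide between the fixed bath (a metal box on the right, lid 135 mm high, x from 0.51 on) and tall binders on the left (x from 0.50 on); a parts cabinet 0.3 m high stands at the far right (y below -0.30, x from 0.52 on). A wide gripper best presses with its broad side along the fixture.
- near_lever_bar (a point): Top of the middle of the near lever's black cross bar (10 mm thick, 44 mm long across the fixture): press here straight down. At 0 it is 45 mm above the fixture's origin and 116 mm from its centre; it sinks 20 mm in all (3.9 mm per 0.1 rad) and drifts 3 mm outwards.
- far_lever_bar (a point): The same for the far lever, on the +x end.
- bench_pad: Fixed flat job pad (paper pad, 149 x 107 mm, 9 mm high), lying on the cupboard top with its long side roughly left to right. Origin: centre of its underside; x along its long side. It lies in front of the bath: carry the plate over or round that.
- parts_tin: Bystander: small round parts tin, 39 mm wide, 22 mm high. Origin: centre of its underside.
- eye_loupe: Bystander: black flared eye loupe, 36 mm wide, 39 mm high, standing. Origin: centre of its underside.
- brass_ring: Bystander: brass ring, 30 mm wide, 19 mm high, lying flat. Origin: centre of its underside.

How it is judged (in metres and radians):
On the way:
1. both levers are fully down (within 0.03 rad of their stops), with the plate level on them and not touched by the gripper (value of joint each of near_lever, far_lever above 0.49 rad and angle between nest_plate's own z axis and vertical below 0.05 rad and z of nest_plate in the frame of lift_fixture above 0.03 m and horizontal distance between nest_plate and lift_fixture below 0.006 m and contact force between the fingers and nest_plate below 0.2 N), for 0.2 s.
At the end, for the whole second after the job is handed in: The nest plate lies flat and at rest, right way up, on the job pad, its centre within 30 mm of the pad's centre, released (horizontal distance between nest_plate and bench_pad below 0.03 m and height (world z) of nest_plate between 0.006 and 0.012 m and angle between nest_plate's own z axis and vertical below 0.05 rad and linear speed of nest_plate below 0.01 m/s); the robot touches nothing.
It fails at once if the plate cocked by more than 0.10 rad (about 9 mm between the levers) while still on its pins (angle between nest_plate's own z axis and vertical above 0.1 rad and horizontal distance between nest_plate and lift_fixture below 0.03 m and z of nest_plate in the frame of lift_fixture below 0.044 m).
It fails at once if a lever pressed with more than 40 N (contact force between the fingers and near_lever above 40 N or contact force between the fingers and far_lever above 40 N).
It fails at once if a bystander moved more than 15 mm (distance of any of parts_tin, eye_loupe, brass_ring from where it was at the start of the episode above 0.015 m).
It fails at once if the plate slammed down on the pad (more than 60 N) (contact force between nest_plate and bench_pad above 60 N).
It also fails if it takes over 72 s, if anything falls off the work surface, if the arm or the gripper's body presses on something with over 40 N, if the wrist force passes 120 N, or if a joint passes its speed limit or range.

### The arm

A 7-joint arm with a two-finger parallel gripper is mounted at the origin on a cart in front of the work surface, level with it; the furniture and walls round the work are solid. World frame = base frame: x ahead of the robot, y to its left, z up, the work surface at z = 0. Lengths are in mm, angles in rad, forces in N, time in s.
With the tool pointing down it reaches from about 350 to 900 mm from the base axis. Payload 19.9 kg.
Tool frame: the origin (TCP) lies on the centre line of the jaws, within the pads' length; the fingertips stand 8 mm ahead of it and the grasp point (between the pads) lies 11 mm behind it; z points along the fingers, x is the direction in which the jaws open and shut, and the axes are right-handed (so a half turn about z gives the same grasp; the last joint's range is limited). The gripper opens to 94 mm and grips with 3 to 60 N. Pads are 16 mm wide; open, the fingers measure 119 mm over their backs; the gripper's body (75 mm by 177 mm) begins 78 mm behind the grasp point.
Start: joints at [-1.387, 0.417, -0.01, 1.614, 0.005, 1.111, -0.053], TCP at [139.92, 609.116, 213.425] pointing down, gripper open.
Joint ranges: [-2.81, 2.81], [-0.39, 2.02], [-1.27, 1.25], [0.06, 2.57], [-1.19, 4.33], [0.19, 2], [-2.82, 2.82]. Speed limits (rad/s): [1.89, 1.89, 2.39, 2.39, 3.01, 3.01, 3.01].

### API

Orientations are given as a unit quaternion [w, x, y, z].
In Python, from rig import telemetry, vision, env gives the robot as it stands.
- The arm moves only by the shell command python3 -m pendant 'ROWS' [OPENING]. ROWS is text: rows parted by semicolons, each of 6 numbers parted by spaces: the shift along the tool's x, y, z as a fraction of full scale, then the turn, a rotation vector about the tool's x, y, z as a fraction of full scale. In form: dx dy dz wx wy wz; .... A call has 1 to 12 rows; each row shifts and turns the commanded pose from where the row before left it, along the tool's axes as they then stand; what a row does not reach is not made up. Full scale, the value 1, is 25 mm for a shift and 6 degrees for a turn. A row lasts 1/12 s, in which the tool goes at most 41.7 mm and 7.16 degrees, less where a joint would pass 70% of its speed; a pose out of reach is approached as far as the arm can. A call with a number of a shift or a turn outside -1 to 1 is refused whole. A call with a gripper value outside its range is refused whole. OPENING is the opening, from -1 (shut) to 1 (fully open), so that 0 is half open, set as the call begins (- or left out, the last holds). The fingers move at their own pace and stop on an object; the grip force is fixed at half the most. Time passes only in rows, so rows that do not move let the fingers close. It gives the time, the measured TCP pose, the force and the opening at its end, in the units of the state.
- telemetry.read_state(): the state, without advancing time (a new reading comes with each control period).
- vision.grab_frame(name): name is "side" or "top" or "wrist"; returns the picture (400x640x3 uint8, blue, green, red); there is no depth.
- vision.calibration(name): a dict with "fx", "fy", "cx", "cy" (pixels), "k1" (the pictures are not rectified: a ray, as slopes to the right and down, at radius r is drawn at 1 + k1 r^2 times it, then the intrinsics apply), "extrinsics" (4x4, takes a point from camera to world coordinates); the wrist camera has in their place "T_tool_cam" (4x4, takes a point from camera to tool coordinates, whose origin is the TCP and whose axes are the tool frame's). Camera axes: x right, y up, looking along -z (the intrinsics and any distortion apply to the point x, -y, -z); pixel columns grow to the right and rows downward; lengths in mm; the calibration is good to about 2 mm. A picture is of the moment at which its call begins: read the wrist's pose just before it. calibration takes no time and is no camera call.
- env.finish_job(): hands the job in, once; it reports no verdict.
Trained networks look in the newest picture that a camera, given by its name, has taken for a name from the list of things; names that differ only in an ending like _2 or _b are one class to them, and where a whole thing is asked for, a point or a joint stands for the part that bears it (a point fixed in the world has none). Each returns a list of dicts, best first, with "conf" (0 to 1); they miss things now and then, are a little off and sometimes report something else, mostly with a low value. They report only what shows in the picture. A call takes as long as a camera call.
- vision.trace(camera, label): "mask" (400x640 bool, what is visible of it) and "xy" ([column, row] in pixels, amid what is visible of it).
The state is a dict: "time_s": time; "joints": joint angles; "dq": joint speeds; "tau": joint torques, N m; "tool_pos": TCP position; "ee_rot": TCP orientation; "ft_force": force on the tool from outside, world axes, zero at the start; "moment": the same for the moment, N m; "opening": finger opening in mm.
Only numpy, scipy, OpenCV 4.12 (cv2) and the standard library are available. Lean on these libraries where they do the work, as an engineer would, in place of code of your own. Each camera call takes 0.05 s, during which the arm holds its last target.

## Working session

There is one attempt and no reset: what is moved stays moved. The work goes in short steps, Python scripts to look and compute and a shell command to move; the robot and the scene stay as the last step left them, time stands still between calls to the robot, and variables do not carry over. Pictures are saved under pics/ and viewed, and the job is handed in when it is done.

```bash
ls; mkdir -p pics; python3 - <<'E'
from rig import telemetry, vision, env
import cv2
s=telemetry.read_state();print(s)
for n in("side","top","wrist"):
    print(n,vision.calibration(n)); cv2.imwrite(f"pics/{n}0.png",vision.grab_frame(n))
E
```

```text
pics
{'time_s': 0.0, 'joints': array([-1.38653696,  0.41800333, -0.01027814,  1.61415761,  0.00472735,
        1.11073739, -0.05298329]), 'dq': array([-1.63658001e-03,  2.77449222e-06, -7.82346788e-04,  5.51764112e-04,
       -3.29133143e-04, -7.21921973e-04, -6.58178691e-04]), 'tau': array([ 1.07513919e-03, -8.51270127e+01,  6.39172476e-01, -4.25984967e+01,
       -4.89228358e-02,  1.88885402e-02,  1.42368754e-04]), 'tool_pos': array([139.85477134, 608.76643395, 212.81406549]), 'ee_rot': array([ 4.48022202e-04,  7.82250620e-01,  6.22963527e-01, -4.59266863e-04]), 'ft_force': array([ 0.02794815,  0.53059466, -0.97968332]), 'moment': array([-0.01348946, -0.00305111, -0.01883935]), 'opening': 93.76642295751853}
side {'fx': 402.66329687084897, 'fy': 402.66329687084897, 'cx': 322.34035113701276, 'cy': 200.79132137909673, 'k1': 0.008361122313338586, 'extrinsics': array([[ 9.58009354e-01,  1.51085421e-01, -2.43703247e-01,
         2.81970766e+02],
       [-2.86263115e-01,  4.55112514e-01, -8.43164295e-01,
        -9.85919822e+02],
       [-1.64774348e-02,  8.77522533e-01,  4.79252229e-01,

[... 390 characters left out ...]
35492e-04,
        -9.22670305e+01],
       [-2.31124612e-03,  1.20074458e-01,  9.92762198e-01,
         1.34938085e+03],
       [ 0.00000000e+00,  0.00000000e+00,  0.00000000e+00,
         1.00000000e+00]])}
wrist {'fx': 281.2618830632498, 'fy': 281.2618830632498, 'cx': 323.82405056263985, 'cy': 197.37004545176185, 'k1': 0.00864098277616682, 'T_tool_cam': array([[ 9.99999923e-01, -1.39597953e-04,  3.67983513e-04,
        -8.97361624e-01],
       [-3.70267507e-05, -9.64204622e-01, -2.65159282e-01,
        -7.72905525e+01],
       [ 3.91827097e-04,  2.65159248e-01, -9.64204553e-01,
        -1.71491868e+02],
       [ 0.00000000e+00,  0.00000000e+00,  0.00000000e+00,
         1.00000000e+00]])}
```

View pics/side0.png

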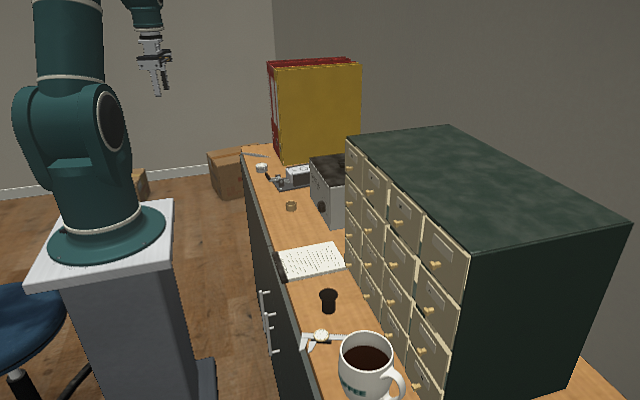

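View pics/top0.png

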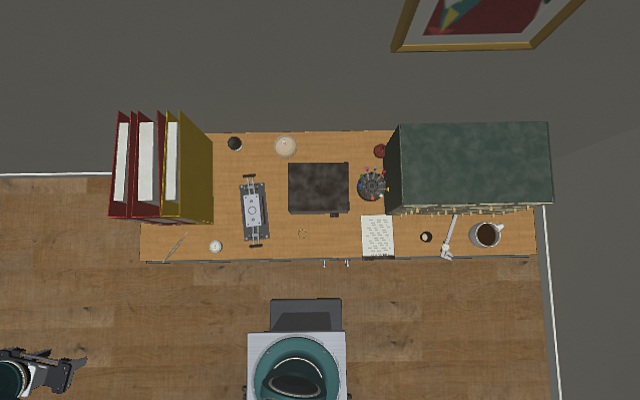

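```bash
cat > h.py <<'E'
import numpy as np, cv2
from rig import telemetry, vision, env
from scipy.spatial.transform import Rotation as R
def quat(q): return R.from_quat([q[1],q[2],q[3],q[0]])
def cam(n,state=None):
    c=vision.calibration(n)
    if n=="wrist":
        s=state or telemetry.read_state(); T=np.eye(4); T[:3,:3]=quat(s['ee_rot']).as_matrix(); T[:3,3]=s['tool_pos']
        E=T@c['T_tool_cam']
    else: E=c['extrinsics']
    return c,E
def unproj(n,uv,z,state=None):
    c,E=cam(n,state); uv=np.atleast_2d(np.asarray(uv,float))
    d=(uv-[c['cx'],c['cy']])/[c['fx'],c['fy']]
    s=d.copy()
    for _ in range(20): s=d/(1+c['k1']*(s**2).sum(1,keepdims=True))
    r=np.c_[s[:,0],-s[:,1],-np.ones(len(s))]@E[:3,:3].T
    o=E[:3,3]; return o+r*((z-o[2])/r[:,2])[:,None]
def proj(n,P,state=None):
    c,E=cam(n,state); P=np.atleast_2d(P); q=(P-E[:3,3])@E[:3,:3]
    s=np.c_[q[:,0]/-q[:,2],-q[:,1]/-q[:,2]]
    return s*(1+c['k1']*(s**2).sum(1,keepdims=True))*[c['fx'],c['fy']]+[c['cx'],c['cy']]
E
python3 - <<'E'
from h import *
H=dict(nest_plate=44,near_lever=40,far_lever=40,near_lever_bar=45,far_lever_bar=45,lift_fixture=20,bench_pad=9,parts_tin=22,eye_loupe=39,brass_ring=19)
fr=vision.grab_frame("top")
for k,z in H.items():
    for d in vision.trace("top",k)[:2]:
        m=d['mask']; ys,xs=np.nonzero(m)
        if len(xs)<3: continue
        print(k,round(d['conf'],2),np.round(d['xy'],1),m.sum(),unproj("top",d['xy'],z)[0].round(1), end=' ')
        r=cv2.minAreaRect(np.c_[xs,ys].astype(np.float32)); b=unproj("top",cv2.boxPoints(r),z)[:,:2]
        print('box',b.mean(0).round(1),b.round(0).tolist())
E
```

```text
nest_plate 0.76 [253.  209.5] 522 [547.1 132.   44. ] box [543.5 133.9] [[594.0, 166.0], [598.0, 113.0], [493.0, 102.0], [489.0, 154.0]]
nest_plate 0.58 [249.3 188. ] 35 [618.4 144.4  44. ] box [636.7 141.9] [[659.0, 152.0], [660.0, 135.0], [615.0, 131.0], [614.0, 148.0]]
near_lever 0.7 [256.7 241.9] 91 [441.7 120.2  40. ] box [446.3 124.1] [[471.0, 142.0], [470.0, 106.0], [422.0, 106.0], [422.0, 142.0]]
far_lever 0.53 [248.  181.5] 107 [640.8 149.5  40. ] box [634.1 146.1] [[666.0, 163.0], [666.0, 130.0], [602.0, 130.0], [603.0, 162.0]]
lift_fixture 0.59 [250.6 222.2] 995 [507.4 143.9  20. ] box [545.5 134.3] [[662.0, 190.0], [670.0, 104.0], [428.0, 79.0], [421.0, 164.0]]
bench_pad 0.59 [376.8 240.7] 1444 [ 439.5 -273.6    9. ] box [ 449.  -274.2] [[522.0, -219.0], [526.0, -328.0], [376.0, -329.0], [372.0, -221.0]]
parts_tin 0.52 [215.  247.4] 118 [426.5 259.8  22. ] box [429.5 258.2] [[448.0, 277.0], [447.0, 240.0], [411.0, 240.0], [412.0, 276.0]]
eye_loupe 0.62 [425.1 238.3] 95 [ 444.1 -426.3   39. ] box [ 448.3 -429.5] [[449.0, -407.0], [471.0, -431.0], [448.0, -452.0], [426.0, -428.0]]
```

```bash
python3 - <<'E'
from h import *
print(unproj("top",[[213,222],[213,132]],0).round(0).tolist(), unproj("top",[[288,213],[289,163],[349,213]],135).round(0).tolist(), unproj("top",[[303,233]],19).round(0))
im=cv2.imread("pics/top0.png")[110:270,130:450]; cv2.imwrite("pics/top0z.png",cv2.resize(im,None,fx=2.5,fy=2.5,interpolation=cv2.INTER_CUBIC))
E
python3 -m pendant '-.71 .68 0 0 0 0;-.71 .68 0 0 0 0;-.71 .68 0 0 0 0;-.71 .68 0 0 0 0;-.71 .68 0 0 0 0;-.71 .68 0 0 0 0;-.71 .68 0 0 0 0;-.71 .68 0 0 0 0;-.71 .68 0 0 0 0;-.71 .68 0 0 0 0;-.71 .68 0 0 0 0;-.71 .68 0 0 0 0' -1
```

```text
[[512.0, 274.0, 0.0], [823.0, 278.0, 0.0]] [[525.0, 10.0, 135.0], [680.0, 6.0, 135.0], [522.0, -175.0, 135.0]] [[469. -29.  19.]]
time_s: 1.7
tool_pos: [291.5, 354.8, 213.6]
ee_rot: [-0.0, 0.782, 0.623, 0.0]
ft_force: [1.0, 0.7, 0.5]
opening: 17.7
```

View pics/top0z.png

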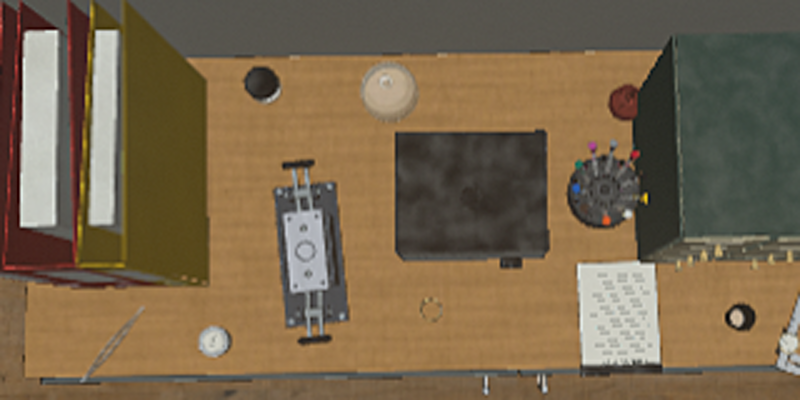

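```bash

python3 -m pendant '-.71 .68 0 0 0 0;-.71 .68 0 0 0 0;-.71 .68 0 0 0 0;-.71 .68 0 0 0 0;-.71 .68 0 0 0 0;-.71 .68 0 0 0 0;-.71 .68 0 0 0 0;-.71 .68 0 0 0 0;-.71 .68 0 0 0 0;-.71 .68 0 0 0 0;-.71 .68 0 0 0 0'
python3 -m pendant '0 0 0 0 0 1;0 0 0 0 0 1;0 0 0 0 0 1;0 0 0 0 0 1;0 0 0 0 0 1;0 0 0 0 0 1;0 0 0 0 0 1;0 0 0 0 0 1;0 0 0 0 0 1;0 0 0 0 0 1;0 0 0 0 0 1;0 0 0 0 0 .85'
python3 -m pendant '0 0 0 0 0 0;0 0 0 0 0 0'
python3 - <<'E'
from h import *
s=telemetry.read_state(); print(s['joints'].round(2),s['tool_pos'],quat(s['ee_rot']).as_matrix().round(3)[:,0])
for n in("wrist","side"): cv2.imwrite(f"pics/{n}1.png",vision.grab_frame(n))
for k in("near_lever","far_lever","nest_plate"):
    for c,z in (("wrist",44),):
        for d in vision.trace(c,k)[:1]:
            ys,xs=np.nonzero(d['mask']); r=cv2.minAreaRect(np.c_[xs,ys].astype(np.float32)); b=unproj(c,cv2.boxPoints(r),z,s)[:,:2]
            print(k,c,round(d['conf'],2),np.round(d['xy']),b.mean(0).round(1),b.round(0).tolist())
E
```

```text
time_s: 2.62
tool_pos: [430.1, 122.6, 213.7]
ee_rot: [0.0, 0.782, 0.623, 0.0]
ft_force: [-0.4, 0.6, 0.4]
opening: 0.4
time_s: 3.62
tool_pos: [429.6, 123.7, 213.6]
ee_rot: [-0.0, 0.999, 0.049, 0.0]
ft_force: [-1.2, 0.3, -0.1]
opening: 0.3
time_s: 3.78
tool_pos: [429.6, 123.8, 213.6]
ee_rot: [-0.0, 0.999, 0.054, 0.0]
ft_force: [-0.0, 0.0, 0.1]
opening: 0.4
[-0.79  0.1   0.47  2.05 -0.05  1.01 -0.19] [429.59163151 123.76678026 213.56284921] [0.994 0.107 0.   ]
near_lever wrist 0.89 [341. 183.] [456.4 127.2] [[426.0, 106.0], [424.0, 146.0], [486.0, 148.0], [489.0, 109.0]]
far_lever wrist 0.84 [499. 186.] [631.6 150.9] [[600.0, 133.0], [598.0, 175.0], [663.0, 169.0], [667.0, 127.0]]
nest_plate wrist 0.91 [417. 179.] [544.2 137.6] [[492.0, 106.0], [485.0, 161.0], [594.0, 169.0], [606.0, 115.0]]
```

View pics/wrist1.png

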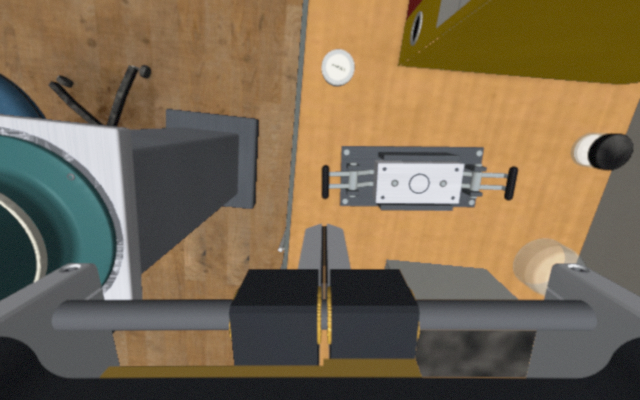

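```bash
python3 - <<'E'
from h import *
s=telemetry.read_state()
im=cv2.imread("pics/wrist1.png")
z=cv2.resize(im[130:230,305:535],None,fx=3.4,fy=3.4,interpolation=cv2.INTER_CUBIC);cv2.imwrite("pics/w1z.png",z)
g=im.max(2)
for x0,x1,sg in((315,335,-1),(500,525,1)):
    m=(g[155:215,x0:x1]<45); ys,xs=np.nonzero(m); c=np.array([xs.mean()+x0,ys.mean()+155]); print(c,m.sum(),ys.min()+155,ys.max()+155,unproj("wrist",c,43,s).round(1))
p=unproj("wrist",[[395,183],[443,183]],44,s);print(p.round(1))
E
```

```text
[325.02083333 181.64583333] 144 166 197 [[430.4 126.2  43. ]]
[510.30845771 183.02487562] 201 168 198 [[658.9 148.6  43. ]]
[[516.8 133.8  44. ]
 [575.8 140.   44. ]]
```

View pics/w1z.png

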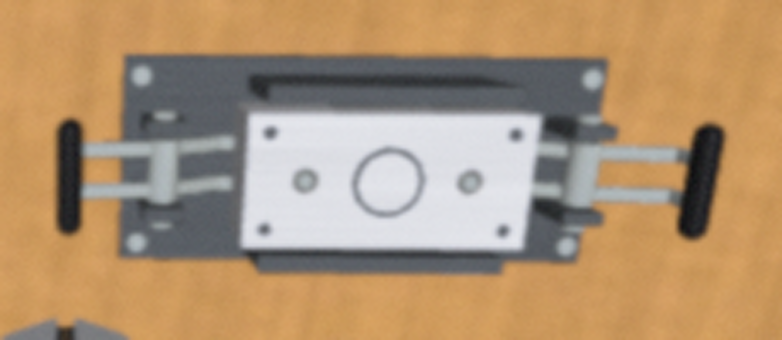

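```bash

python3 -m pendant '-.02 -.08 1 0 0 0;0 0 1 0 0 0;0 0 1 0 0 0;0 0 1 0 0 0;0 0 1 0 0 0;0 0 .7 0 0 0;0 0 .3 0 0 0;0 0 .1 0 0 0;0 0 0 0 0 0'
python3 - <<'E'
from h import *
for n in("wrist","side"): cv2.imwrite(f"pics/{n}2.png",vision.grab_frame(n))
im=cv2.imread("pics/side2.png")[140:220,220:380]; cv2.imwrite("pics/side2z.png",cv2.resize(im,None,fx=5,fy=5,interpolation=cv2.INTER_CUBIC))
E
```

```text
time_s: 4.78
tool_pos: [429.0, 125.5, 61.1]
ee_rot: [0.0, 0.999, 0.052, -0.0]
ft_force: [1.5, -0.0, -0.1]
opening: 1.0
```

View pics/wrist2.png

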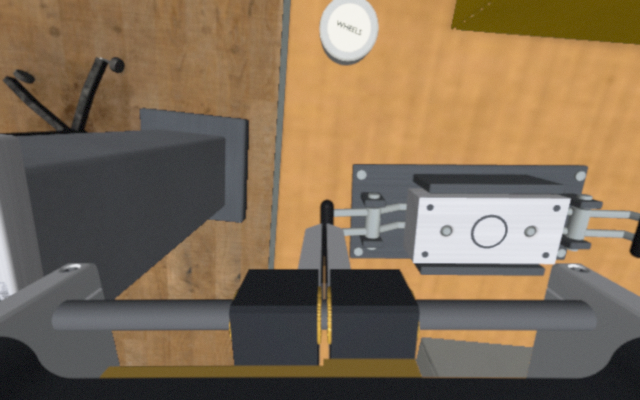

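View pics/side2z.png

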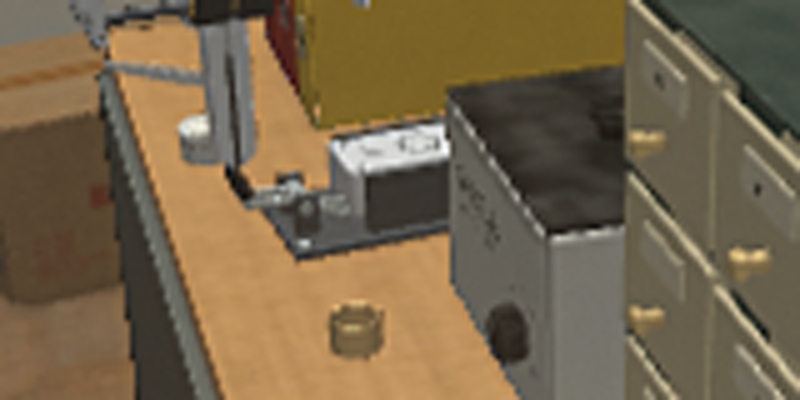

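```bash

python3 -m pendant '0 0 .1 0 0 0;0 0 .1 0 0 0;0 0 .06 0 0 0;0 0 .04 0 0 0;0 0 .04 0 0 0;0 0 0 0 0 0'
python3 -m pendant '0 0 .04 0 0 0;0 0 .04 0 0 0;0 0 0 0 0 0'
```

```text
time_s: 5.38
tool_pos: [428.6, 125.6, 52.4]
ee_rot: [0.0, 0.999, 0.052, -0.0]
ft_force: [-1.9, 0.8, 1.6]
opening: 0.2
time_s: 5.63
tool_pos: [428.4, 125.6, 50.3]
ee_rot: [0.0, 0.999, 0.052, -0.0]
ft_force: [-2.4, 0.5, 1.7]
opening: 0.8
```

```bash

python3 -m pendant '0 0 .04 0 0 0;0 0 .04 0 0 0;0 0 .04 0 0 0;0 0 .02 0 0 0;0 0 0 0 0 0'
python3 - <<'E'
from h import *
s=telemetry.read_state();print(s['ft_force'])
cv2.imwrite("pics/wrist3.png",vision.grab_frame("wrist"))
im=vision.grab_frame("side")[140:220,220:380]; cv2.imwrite("pics/side3z.png",cv2.resize(im,None,fx=5,fy=5,interpolation=cv2.INTER_CUBIC))
E
```

```text
time_s: 6.05
tool_pos: [427.7, 125.5, 46.8]
ee_rot: [0.0, 0.999, 0.052, -0.001]
ft_force: [-8.2, -0.5, 11.3]
opening: 0.3
[-8.23938908 -0.53394476 11.30836516]
```

View pics/side3z.png

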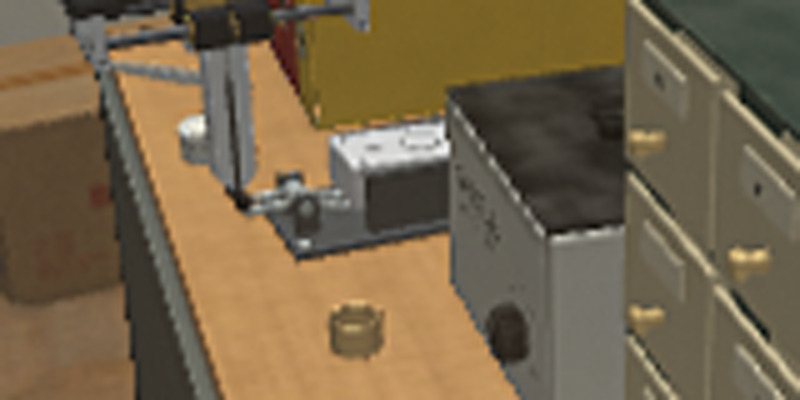

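View pics/wrist3.png

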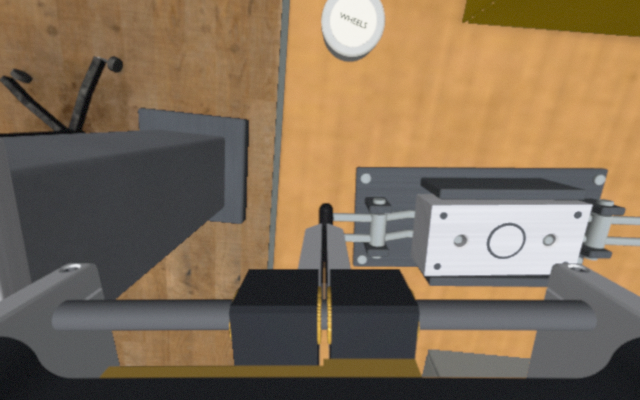

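```bash

python3 -m pendant '0 0 -1 0 0 0;.5 0 -.8 0 0 0;1 0 0 0 0 0;1 .02 0 0 0 0;1 .02 0 0 0 0;1 .02 0 0 0 0;1 .02 0 0 0 0;1 0 0 0 0 0;1 0 0 0 0 0;1 0 0 0 0 0;.7 0 0 0 0 0;.22 0 0 0 0 0'
python3 -m pendant '0 0 0 0 0 0'
python3 - <<'E'
from h import *
cv2.imwrite("pics/wrist4.png",vision.grab_frame("wrist"))
im=vision.grab_frame("side")[140:220,220:380]; cv2.imwrite("pics/side4z.png",cv2.resize(im,None,fx=5,fy=5,interpolation=cv2.INTER_CUBIC))
E
```

```text
time_s: 7.15
tool_pos: [665.4, 148.0, 91.5]
ee_rot: [0.0, 0.999, 0.052, 0.0]
ft_force: [0.7, -0.7, 0.1]
opening: 0.4
time_s: 7.23
tool_pos: [663.9, 147.8, 91.4]
ee_rot: [0.0, 0.999, 0.052, -0.0]
ft_force: [-0.3, -0.6, -0.4]
opening: 0.8
```

View pics/side4z.png

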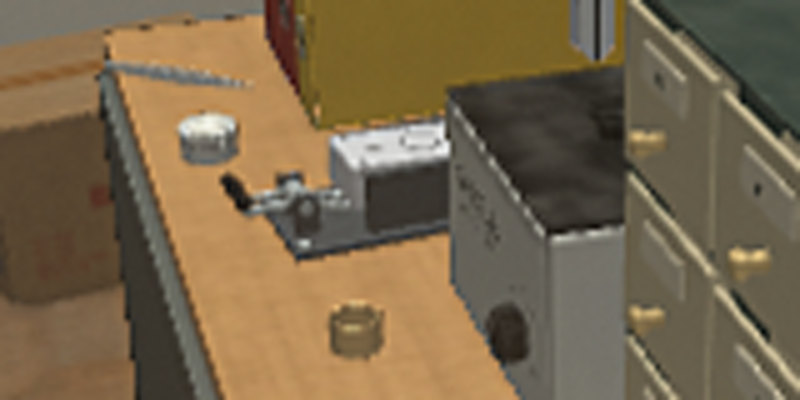

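View pics/wrist4.png

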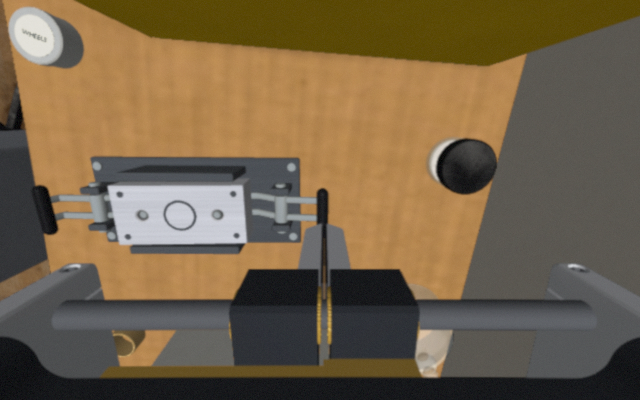

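```bash
python3 - <<'E'
import cv2,numpy as np
a=cv2.imread("pics/side0.png")[140:220,220:380]; a=cv2.resize(a,None,fx=5,fy=5,interpolation=cv2.INTER_CUBIC)[80:300,150:550]
b=cv2.imread("pics/side4z.png")[80:300,150:550]
cv2.imwrite("pics/cmp.png",np.vstack([a,b]))
E
```

```text
(no output)
```

View pics/cmp.png

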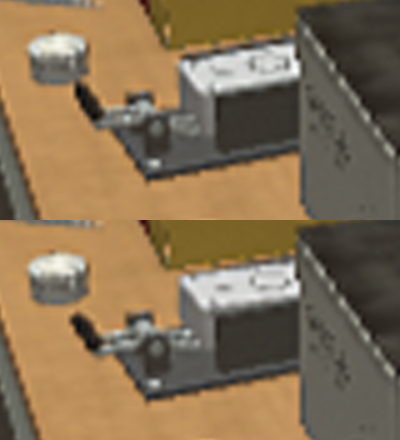

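```bash

python3 -m pendant '0 0 .7 0 0 0;0 0 .5 0 0 0;0 0 .2 0 0 0;0 0 .06 0 0 0;0 0 .06 0 0 0;0 0 .04 0 0 0;0 0 .04 0 0 0;0 0 .04 0 0 0;0 0 0 0 0 0'
```

```text
time_s: 8.08
tool_pos: [663.9, 148.1, 51.5]
ee_rot: [-0.0, 0.999, 0.052, 0.001]
ft_force: [1.3, -0.2, 2.8]
opening: 0.3
```

```bash

python3 -m pendant '0 0 .04 0 0 0;0 0 .04 0 0 0;0 0 .04 0 0 0;0 0 .04 0 0 0;0 0 0 0 0 0'
python3 -m pendant '0 0 .04 0 0 0;0 0 .04 0 0 0;0 0 .04 0 0 0;0 0 0 0 0 0'
```

```text
time_s: 8.5
tool_pos: [665.1, 148.2, 48.2]
ee_rot: [-0.0, 0.999, 0.052, 0.002]
ft_force: [6.2, 0.5, 7.3]
opening: 0.3
time_s: 8.83
tool_pos: [665.7, 148.3, 45.6]
ee_rot: [-0.0, 0.999, 0.052, 0.003]
ft_force: [5.8, 0.3, 9.7]
opening: 0.5
```

```bash

python3 -m pendant '0 0 .04 0 0 0;0 0 0 0 0 0'
python3 -m pendant '0 0 -1 0 0 0;-.5 0 -.8 0 0 0;-1 0 0 0 0 0;-1 0 0 0 0 0;-1 0 0 0 0 0;-1 -.02 0 0 0 0;-1 -.02 0 0 0 0;-1 -.02 0 0 0 0;-1 -.02 0 0 0 0;-1 0 0 0 0 0;-.7 0 0 0 0 0;-.25 0 0 0 0 0'
python3 -m pendant '0 0 .6 0 0 0;0 0 .5 0 0 0;0 0 .3 0 0 0;0 0 .1 0 0 0;0 0 0 0 0 0'
```

```text
time_s: 9.0
tool_pos: [665.9, 148.3, 44.8]
ee_rot: [-0.0, 0.999, 0.052, 0.003]
ft_force: [7.9, 0.4, 11.6]
opening: 1.0
time_s: 10.0
tool_pos: [425.7, 125.3, 87.9]
ee_rot: [-0.0, 0.999, 0.052, -0.001]
ft_force: [1.3, 0.2, 0.2]
opening: 0.4
time_s: 10.42
tool_pos: [428.2, 125.3, 50.1]
ee_rot: [0.0, 0.999, 0.052, -0.0]
ft_force: [0.5, -0.2, -0.6]
opening: 0.2
```

```bash

python3 -m pendant '0 0 .06 0 0 0;0 0 .04 0 0 0;0 0 .04 0 0 0;0 0 .04 0 0 0;0 0 .04 0 0 0;0 0 .04 0 0 0;0 0 0 0 0 0'
python3 - <<'E'
from h import *
im=vision.grab_frame("side")[140:220,220:380]; cv2.imwrite("pics/side5z.png",cv2.resize(im,None,fx=5,fy=5,interpolation=cv2.INTER_CUBIC))
E
```

```text
time_s: 11.0
tool_pos: [427.6, 125.5, 44.0]
ee_rot: [-0.0, 0.999, 0.052, -0.001]
ft_force: [-3.5, 0.5, 4.9]
opening: 0.7
```

View pics/side5z.png

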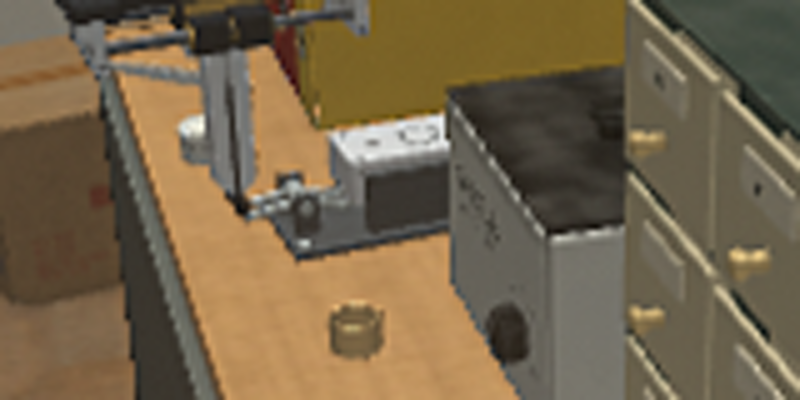

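Plate is rising. Continue near to about 41.5, then the far side.

```bash

python3 -m pendant '0 0 .04 0 0 0;0 0 .04 0 0 0;0 0 .02 0 0 0;0 0 0 0 0 0'
python3 -m pendant '0 0 -1 0 0 0;.5 0 -.9 0 0 0;1 0 0 0 0 0;1 .02 0 0 0 0;1 .02 0 0 0 0;1 .02 0 0 0 0;1 .02 0 0 0 0;1 0 0 0 0 0;1 0 0 0 0 0;1 0 0 0 0 0;.7 0 0 0 0 0;.27 0 0 0 0 0'
python3 -m pendant '0 0 .6 0 0 0;0 0 .5 0 0 0;0 0 .3 0 0 0;0 0 .1 0 0 0;0 0 0 0 0 0'
```

```text
time_s: 11.38
tool_pos: [427.2, 125.5, 41.5]
ee_rot: [-0.0, 0.999, 0.052, -0.001]
ft_force: [-7.7, -1.1, 9.0]
opening: 0.5
time_s: 12.38
tool_pos: [665.7, 148.1, 88.7]
ee_rot: [0.0, 0.999, 0.052, 0.0]
ft_force: [0.2, -0.1, 0.2]
opening: 0.6
time_s: 12.8
tool_pos: [662.7, 148.1, 50.5]
ee_rot: [0.0, 0.999, 0.052, -0.001]
ft_force: [-0.1, 0.5, 0.1]
opening: 0.3
```

```bash

python3 -m pendant '.05 0 .08 0 0 0;0 0 .06 0 0 0;0 0 .04 0 0 0;0 0 .04 0 0 0;0 0 .04 0 0 0;0 0 .04 0 0 0;0 0 .04 0 0 0;0 0 .04 0 0 0;0 0 0 0 0 0'
python3 -m pendant '0 0 .04 0 0 0;0 0 .04 0 0 0;0 0 0 0 0 0'
```

```text
time_s: 13.55
tool_pos: [665.9, 148.4, 42.6]
ee_rot: [-0.0, 0.999, 0.052, 0.001]
ft_force: [2.0, -0.1, 4.9]
opening: 0.4
time_s: 13.8
tool_pos: [666.3, 148.4, 40.8]
ee_rot: [-0.0, 0.999, 0.052, 0.001]
ft_force: [2.8, 1.0, 4.3]
opening: 0.4
```

```bash

python3 -m pendant '0 0 .04 0 0 0;0 0 .02 0 0 0;0 0 0 0 0 0'
python3 - <<'E'
from h import *
im=vision.grab_frame("side")[140:220,220:380]; cv2.imwrite("pics/side6z.png",cv2.resize(im,None,fx=5,fy=5,interpolation=cv2.INTER_CUBIC))
E
python3 -m pendant '0 0 -1 0 0 0;-.5 0 -1 0 0 0;-1 0 0 0 0 0;-1 0 0 0 0 0;-1 0 0 0 0 0;-1 -.02 0 0 0 0;-1 -.02 0 0 0 0;-1 -.02 0 0 0 0;-1 -.02 0 0 0 0;-1 0 0 0 0 0;-.7 0 0 0 0 0;-.3 0 0 0 0 0'
python3 -m pendant '0 0 .6 0 0 0;0 0 .6 0 0 0;0 0 .5 0 0 0;0 0 .1 0 0 0;0 0 0 0 0 0'
```

```text
time_s: 14.05
tool_pos: [666.4, 148.5, 39.5]
ee_rot: [-0.0, 0.999, 0.052, 0.002]
ft_force: [3.5, 0.7, 6.3]
opening: 0.2
time_s: 15.1
tool_pos: [426.6, 125.4, 88.5]
ee_rot: [-0.0, 0.999, 0.052, -0.0]
ft_force: [0.5, 0.2, -0.1]
opening: 0.4
time_s: 15.52
tool_pos: [428.8, 125.3, 43.1]
ee_rot: [0.0, 0.999, 0.052, -0.0]
ft_force: [-0.0, 0.5, 0.0]
opening: 0.4
```

View pics/side6z.png

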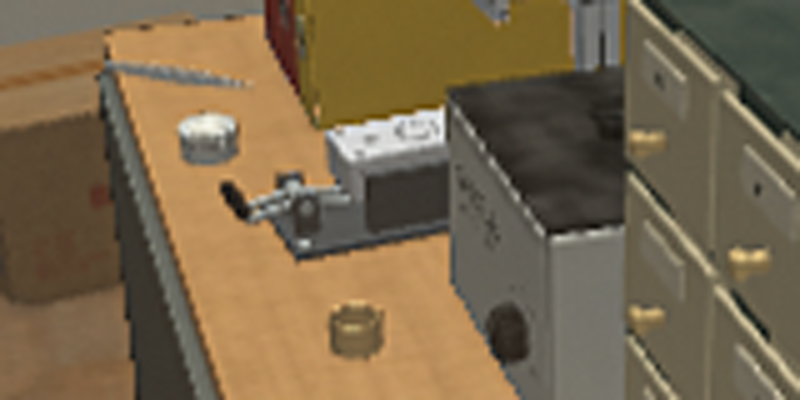

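```bash

python3 -m pendant '-.05 0 .04 0 0 0;0 0 .04 0 0 0;0 0 .04 0 0 0;0 0 .04 0 0 0;0 0 .04 0 0 0;0 0 .04 0 0 0;0 0 0 0 0 0'
python3 -m pendant '0 0 .04 0 0 0;0 0 0 0 0 0'
```

```text
time_s: 16.1
tool_pos: [427.2, 125.5, 37.7]
ee_rot: [-0.0, 0.999, 0.052, -0.0]
ft_force: [-3.5, -0.1, 4.2]
opening: 0.1
time_s: 16.27
tool_pos: [427.1, 125.5, 36.7]
ee_rot: [-0.0, 0.999, 0.052, -0.0]
ft_force: [-3.9, 0.2, 5.2]
opening: 0.4
```

```bash

python3 -m pendant '0 0 .03 0 0 0;0 0 0 0 0 0'
python3 -m pendant '0 0 -1 0 0 0;.5 0 -1 0 0 0;1 0 -.2 0 0 0;1 .02 0 0 0 0;1 .02 0 0 0 0;1 .02 0 0 0 0;1 .02 0 0 0 0;1 0 0 0 0 0;1 0 0 0 0 0;1 0 0 0 0 0;.7 0 0 0 0 0;.32 0 0 0 0 0'
python3 -m pendant '0 0 .7 0 0 0;0 0 .6 0 0 0;0 0 .5 0 0 0;0 0 .1 0 0 0;0 0 0 0 0 0'
```

```text
time_s: 16.43
tool_pos: [427.0, 125.5, 36.0]
ee_rot: [-0.0, 0.999, 0.052, -0.0]
ft_force: [-4.0, 0.2, 4.8]
opening: 0.6
time_s: 17.43
tool_pos: [666.2, 148.3, 90.8]
ee_rot: [0.0, 0.999, 0.052, 0.0]
ft_force: [-0.4, -0.8, 0.2]
opening: 0.5
time_s: 17.85
tool_pos: [663.3, 148.1, 42.2]
ee_rot: [0.0, 0.999, 0.052, -0.001]
ft_force: [-0.1, 0.4, 0.6]
opening: 0.3
```

```bash

python3 -m pendant '.06 0 .06 0 0 0;0 0 .04 0 0 0;0 0 .04 0 0 0;0 0 .04 0 0 0;0 0 .04 0 0 0;0 0 .04 0 0 0;0 0 0 0 0 0'
python3 -m pendant '0 0 .04 0 0 0;0 0 .04 0 0 0;0 0 0 0 0 0'
```

```text
time_s: 18.43
tool_pos: [666.4, 148.4, 37.3]
ee_rot: [-0.0, 0.999, 0.052, 0.001]
ft_force: [1.5, 0.3, 3.6]
opening: 0.5
time_s: 18.68
tool_pos: [666.6, 148.5, 35.4]
ee_rot: [-0.0, 0.999, 0.052, 0.001]
ft_force: [1.5, -0.0, 4.3]
opening: 0.1
```

```bash

python3 -m pendant '0 0 .05 0 0 0;0 0 0 0 0 0'
python3 -m pendant '0 0 -1 0 0 0;-.5 0 -1 0 0 0;-1 0 -.2 0 0 0;-1 0 0 0 0 0;-1 0 0 0 0 0;-1 -.02 0 0 0 0;-1 -.02 0 0 0 0;-1 -.02 0 0 0 0;-1 -.02 0 0 0 0;-1 0 0 0 0 0;-.7 0 0 0 0 0;-.35 0 0 0 0 0'
python3 -m pendant '0 0 .7 0 0 0;0 0 .7 0 0 0;0 0 .55 0 0 0;0 0 .1 0 0 0;0 0 0 0 0 0'
```

```text
time_s: 18.85
tool_pos: [666.7, 148.5, 34.2]
ee_rot: [-0.0, 0.999, 0.052, 0.001]
ft_force: [2.4, 0.7, 4.4]
opening: 0.2
time_s: 19.85
tool_pos: [426.2, 125.4, 88.6]
ee_rot: [-0.0, 0.999, 0.052, -0.0]
ft_force: [1.2, -0.1, -0.1]
opening: 0.5
time_s: 20.27
tool_pos: [428.3, 125.3, 36.9]
ee_rot: [0.0, 0.999, 0.052, -0.0]
ft_force: [-0.7, 0.4, 0.1]
opening: 0.6
```

```bash

python3 -m pendant '-.04 0 .04 0 0 0;0 0 .04 0 0 0;0 0 .04 0 0 0;0 0 .02 0 0 0;0 0 0 0 0 0'
python3 -m pendant '0 0 .03 0 0 0;0 0 0 0 0 0'
python3 -m pendant '0 0 .02 0 0 0;0 0 0 0 0 0'
```

```text
time_s: 20.68
tool_pos: [427.5, 125.6, 34.3]
ee_rot: [-0.0, 0.999, 0.052, 0.0]
ft_force: [-1.0, -1.3, 4.2]
opening: 0.2
time_s: 20.85
tool_pos: [427.5, 125.6, 33.5]
ee_rot: [-0.0, 0.999, 0.052, 0.0]
ft_force: [-0.9, -0.3, 5.2]
opening: 0.6
time_s: 21.02
tool_pos: [427.5, 125.6, 33.0]
ee_rot: [-0.0, 0.999, 0.052, 0.0]
ft_force: [-1.5, -1.0, 6.3]
opening: 0.2
```

```bash

python3 -m pendant '0 0 .02 0 0 0;0 0 0 0 0 0'
python3 -m pendant '0 0 .02 0 0 0;0 0 0 0 0 0'
python3 -m pendant '0 0 .02 0 0 0;0 0 0 0 0 0'
```

```text
time_s: 21.18
tool_pos: [427.5, 125.6, 32.7]
ee_rot: [-0.0, 0.999, 0.052, 0.0]
ft_force: [-3.1, -1.6, 13.2]
opening: 0.4
time_s: 21.35
tool_pos: [427.6, 125.6, 32.4]
ee_rot: [-0.0, 0.999, 0.052, 0.0]
ft_force: [-5.7, -2.1, 20.1]
opening: 0.7
time_s: 21.52
tool_pos: [427.6, 125.6, 32.1]
ee_rot: [-0.0, 0.999, 0.052, 0.0]
ft_force: [-7.2, -2.0, 27.2]
opening: 0.7
```

Stop reached (force climbs steeply). Now the far lever.

```bash

python3 -m pendant '0 0 -1 0 0 0;.5 0 -1 0 0 0;1 0 -.3 0 0 0;1 .02 0 0 0 0;1 .02 0 0 0 0;1 .02 0 0 0 0;1 .02 0 0 0 0;1 0 0 0 0 0;1 0 0 0 0 0;1 0 0 0 0 0;.7 0 0 0 0 0;.36 0 0 0 0 0'
python3 -m pendant '0 0 .7 0 0 0;0 0 .7 0 0 0;0 0 .6 0 0 0;0 0 .1 0 0 0;0 0 0 0 0 0'
python3 -m pendant '.06 0 .04 0 0 0;0 0 .04 0 0 0;0 0 .04 0 0 0;0 0 0 0 0 0'
```

```text
time_s: 22.52
tool_pos: [666.9, 148.4, 88.7]
ee_rot: [0.0, 0.999, 0.052, 0.0]
ft_force: [0.8, 0.0, -0.6]
opening: 0.6
time_s: 22.93
tool_pos: [664.6, 148.2, 35.4]
ee_rot: [0.0, 0.999, 0.052, -0.001]
ft_force: [-0.4, -0.6, 0.3]
opening: 0.0
time_s: 23.27
tool_pos: [667.1, 148.6, 33.7]
ee_rot: [-0.0, 0.999, 0.052, 0.001]
ft_force: [-0.8, -0.1, 2.8]
opening: 0.6
```

```bash

python3 -m pendant '0 0 .03 0 0 0;0 0 0 0 0 0'
python3 -m pendant '0 0 .02 0 0 0;0 0 0 0 0 0'
python3 -m pendant '0 0 .02 0 0 0;0 0 0 0 0 0'
```

```text
time_s: 23.43
tool_pos: [667.1, 148.6, 33.1]
ee_rot: [-0.0, 0.999, 0.052, 0.001]
ft_force: [-1.2, -0.1, 6.9]
opening: 0.5
time_s: 23.6
tool_pos: [667.1, 148.6, 32.9]
ee_rot: [-0.0, 0.999, 0.052, 0.001]
ft_force: [-2.3, -0.6, 11.2]
opening: 0.6
time_s: 23.77
tool_pos: [667.2, 148.6, 32.7]
ee_rot: [-0.0, 0.999, 0.052, 0.001]
ft_force: [-4.6, 0.2, 14.9]
opening: 0.4
```

```bash

python3 -m pendant '0 0 .02 0 0 0;0 0 .02 0 0 0;0 0 0 0 0 0'
python3 -m pendant '0 0 -1 0 0 0;0 0 -1 0 0 0;-.8 0 -1 0 0 0;-1 0 -1 0 0 0;-1 0 -1 0 0 0;-1 0 0 0 0 0'
python3 -m pendant '0 0 0 0 0 0;0 0 0 0 0 0'
python3 - <<'E'
from h import *
s=telemetry.read_state();print(s['tool_pos'])
cv2.imwrite("pics/wrist7.png",vision.grab_frame("wrist"))
im=vision.grab_frame("side")[140:220,220:380]; cv2.imwrite("pics/side7z.png",cv2.resize(im,None,fx=5,fy=5,interpolation=cv2.INTER_CUBIC))
for d in vision.trace("wrist","nest_plate")[:1]:
            ys,xs=np.nonzero(d['mask']); r=cv2.minAreaRect(np.c_[xs,ys].astype(np.float32)); b=unproj("wrist",cv2.boxPoints(r),61,s)[:,:2]
            print(round(d['conf'],2),np.round(d['xy']),b.mean(0).round(1),b.round(0).tolist())
E
```

```text
time_s: 24.02
tool_pos: [667.3, 148.6, 32.3]
ee_rot: [-0.0, 0.999, 0.052, 0.001]
ft_force: [-7.7, -1.0, 23.8]
opening: 0.5
time_s: 24.52
tool_pos: [572.9, 138.6, 159.5]
ee_rot: [-0.001, 0.999, 0.052, 0.003]
ft_force: [1.9, 0.8, 0.2]
opening: 0.2
time_s: 24.68
tool_pos: [571.5, 139.0, 156.1]
ee_rot: [-0.001, 0.999, 0.052, 0.0]
ft_force: [0.1, -0.1, 0.0]
opening: 0.2
[571.54280848 138.9591234  156.05841517]
0.9 [298. 194.] [545.6 139.4] [[492.0, 162.0], [595.0, 173.0], [602.0, 117.0], [494.0, 106.0]]
```

View pics/wrist7.png

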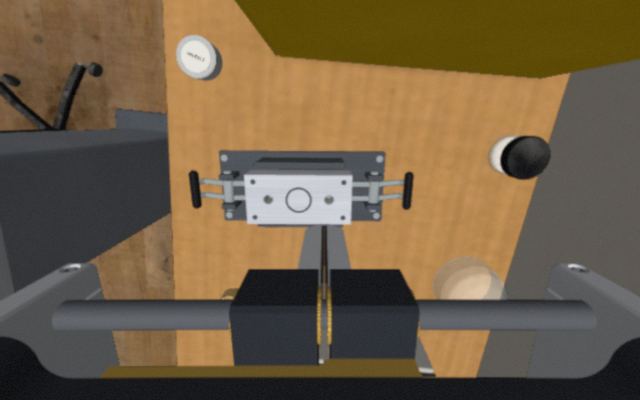

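View pics/side7z.png

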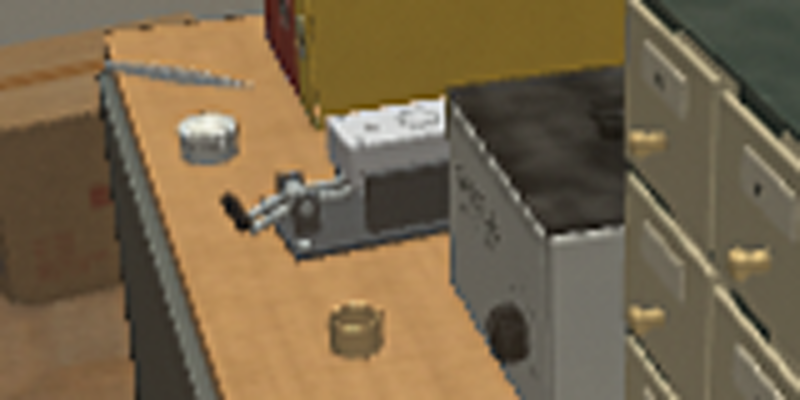

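```bash
python3 - <<'E'
from h import *
s=telemetry.read_state()
print(unproj("wrist",[[268,200],[299,200],[329,200]],61,s).round(1), s['joints'].round(2))
E
python3 -m pendant '0 0 0 0 0 -1;0 0 0 0 0 -1;0 0 0 0 0 -1;0 0 0 0 0 -1;0 0 0 0 0 -1;0 0 0 0 0 -1;0 0 0 0 0 -1;0 0 0 0 0 -1;0 0 0 0 0 -1;0 0 0 0 0 -1;0 0 0 0 0 -1;0 0 0 0 0 -1' 1
python3 -m pendant '0 0 0 0 0 -1;0 0 0 0 0 -1;0 0 0 0 0 -.92;0 0 0 0 0 0;0 0 0 0 0 0'
python3 - <<'E'
from h import *
s=telemetry.read_state();print(s['tool_pos'],quat(s['ee_rot']).as_matrix().round(3)[:,:2].T, s['joints'].round(2))
cv2.imwrite("pics/wrist8.png",vision.grab_frame("wrist"))
E
```

```text
[[517.6 133.4  61. ]
 [547.9 136.5  61. ]
 [577.1 139.6  61. ]] [-0.66  0.45  0.48  1.77 -0.24  0.98  0.02]
time_s: 25.83
tool_pos: [572.6, 138.3, 154.5]
ee_rot: [-0.0, 0.776, 0.631, -0.0]
ft_force: [0.3, 0.3, -0.8]
opening: 77.1
time_s: 26.25
tool_pos: [572.5, 138.2, 154.7]
ee_rot: [-0.0, 0.674, 0.739, -0.0]
ft_force: [-0.8, 0.4, 0.3]
opening: 94.2
[572.45740458 138.22183076 154.7113508 ] [[-0.092  0.996 -0.   ]
 [ 0.996  0.092 -0.001]] [-0.4   0.42  0.14  1.77 -0.07  0.96  1.43]
```

View pics/wrist8.png

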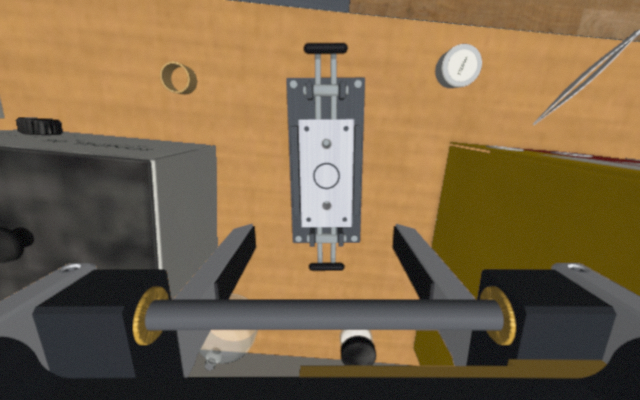

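```bash
python3 - <<'E'
from h import *
s=telemetry.read_state()
P=unproj("wrist",[[326,143.5],[326.5,175.5],[326.5,206]],61,s);print(P.round(1))
Rm=quat(s['ee_rot']).as_matrix()
c=(P.mean(0)+np.array([546.5,137,61]))/2
print(Rm.T@(P.mean(0)-s['tool_pos']), Rm.T@([546.5,137,61]-s['tool_pos']))
E
```

```text
[[515.9 134.2  61. ]
 [545.9 137.5  61. ]
 [576.3 140.4  61. ]]
[  1.51678974 -26.23838591  93.80398993] [  1.10825442 -25.83552837  93.80387137]
```

```bash

python3 -m pendant '.05 -.54 0 0 0 0;0 -.5 .5 0 0 0;0 0 1 0 0 0;0 0 1 0 0 0;0 0 .6 0 0 0;0 0 .4 0 0 0;0 0 .2 0 0 0;0 0 0 0 0 0;0 0 0 0 0 0'
python3 - <<'E'
from h import *
cv2.imwrite("pics/wrist9.png",vision.grab_frame("wrist"))
im=vision.grab_frame("side")[100:220,220:380]; cv2.imwrite("pics/side9z.png",cv2.resize(im,None,fx=5,fy=5,interpolation=cv2.INTER_CUBIC))
E
```

```text
time_s: 27.05
tool_pos: [546.5, 137.4, 63.3]
ee_rot: [0.0, 0.673, 0.74, 0.0]
ft_force: [0.5, -0.0, 0.5]
opening: 93.7
```

View pics/wrist9.png

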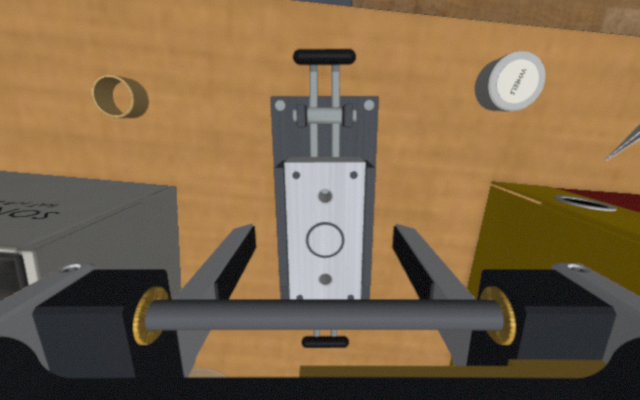

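View pics/side9z.png

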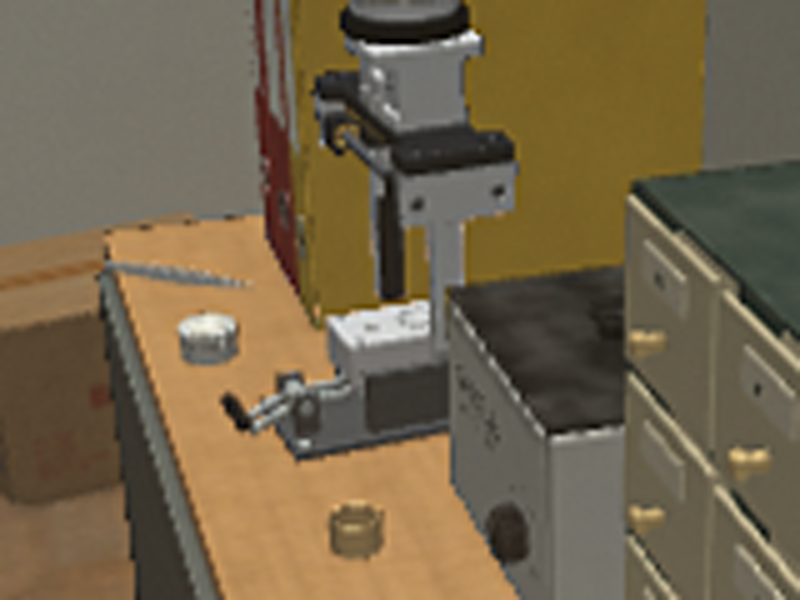

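```bash

python3 -m pendant '0 0 .2 0 0 0;0 0 .12 0 0 0;0 0 0 0 0 0'
python3 -m pendant '0 0 0 0 0 0;0 0 0 0 0 0;0 0 0 0 0 0;0 0 0 0 0 0;0 0 0 0 0 0;0 0 0 0 0 0;0 0 0 0 0 0;0 0 0 0 0 0;0 0 0 0 0 0;0 0 0 0 0 0' -1
```

```text
time_s: 27.4
tool_pos: [545.8, 137.3, 54.2]
ee_rot: [-0.0, 0.673, 0.74, -0.0]
ft_force: [-1.2, -0.7, -0.7]
opening: 94.1
time_s: 28.23
tool_pos: [546.1, 137.4, 54.8]
ee_rot: [0.0, 0.672, 0.74, 0.0]
ft_force: [0.3, -0.1, 0.8]
opening: 49.7
```

```bash

python3 -m pendant '0 0 -.1 0 0 0;0 0 -.15 0 0 0;0 0 -.15 0 0 0;0 0 -.2 0 0 0;0 0 -.2 0 0 0;0 0 -.2 0 0 0;0 0 0 0 0 0'
python3 -m pendant '0 0 -.4 0 0 0;0 0 -.6 0 0 0;0 0 -.8 0 0 0;0 0 -1 0 0 0;0 0 -1 0 0 0;0 0 -1 0 0 0;0 0 -1 0 0 0;0 0 -.5 0 0 0;0 0 0 0 0 0;0 0 0 0 0 0'
python3 - <<'E'
from h import *
s=telemetry.read_state(); print(s['tool_pos'],s['ft_force'],s['opening'])
cv2.imwrite("pics/wrist10.png",vision.grab_frame("wrist"))
cv2.imwrite("pics/side10.png",vision.grab_frame("side"))
E
```

```text
time_s: 28.82
tool_pos: [546.6, 137.4, 81.0]
ee_rot: [0.0, 0.673, 0.74, 0.001]
ft_force: [0.9, -0.7, -4.6]
opening: 50.1
time_s: 29.65
tool_pos: [546.0, 137.3, 237.5]
ee_rot: [0.0, 0.672, 0.74, 0.0]
ft_force: [-0.2, 0.1, -6.0]
opening: 50.1
[545.97571293 137.31689601 237.45410148] [-0.15912809  0.10051178 -6.02513115] 50.083369150009524
```

View pics/wrist10.png

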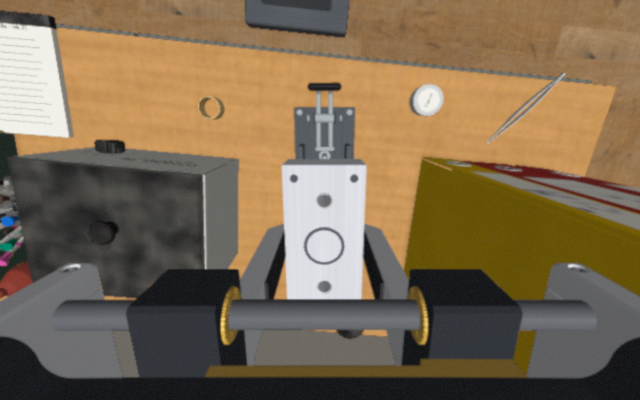

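View pics/side10.png

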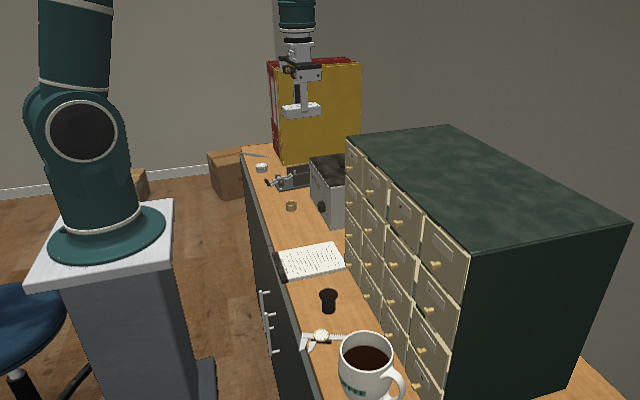

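```bash

python3 -m pendant '-.3 -.2 0 0 0 0;-.6 -.4 0 0 0 0;-.8 -.4 0 0 0 0;-.8 -.4 0 0 0 0;-.8 -.4 0 0 0 0;-.8 -.3 0 0 0 0;-.8 -.3 0 0 0 0;-.8 -.3 0 0 0 0;-.8 -.3 0 0 0 0;-.8 -.3 0 0 0 0;-.8 -.3 0 0 0 0;-.8 -.3 0 0 0 0'
python3 -m pendant '-.8 -.3 0 0 0 0;-.8 -.2 0 0 0 0;-.8 -.2 0 0 0 0;-.8 -.2 0 0 0 0;-.8 -.2 0 0 0 0;-.6 -.1 0 0 0 0;-.4 0 0 0 0 0;0 0 0 0 0 0;0 0 0 0 0 0'
python3 - <<'E'
from h import *
s=telemetry.read_state(); print(s['tool_pos'],s['ft_force'],s['opening'],quat(s['ee_rot']).as_matrix().round(3)[:,:2].T,s['joints'].round(2))
for c in("wrist","top"):
  cv2.imwrite(f"pics/{c}11.png",vision.grab_frame(c))
  for d in vision.trace(c,"bench_pad")[:1]:
    ys,xs=np.nonzero(d['mask']); r=cv2.minAreaRect(np.c_[xs,ys].astype(np.float32)); b=unproj(c,cv2.boxPoints(r),9,s)[:,:2]
    print(c,d['conf'],cv2.boxPoints(r).round(),b.mean(0).round(1),b.round(0).tolist())
E
```

```text
time_s: 30.75
tool_pos: [468.9, -94.8, 236.5]
ee_rot: [-0.001, 0.673, 0.74, -0.0]
ft_force: [0.5, 0.1, -5.1]
opening: 49.7
time_s: 31.5
tool_pos: [452.0, -220.6, 236.7]
ee_rot: [-0.0, 0.673, 0.74, -0.0]
ft_force: [0.3, 0.1, -5.0]
opening: 49.4
[ 452.03240768 -220.59849856  236.7054202 ] [ 0.27780183  0.13525867 -5.0089046 ] 49.417253431601324 [[-0.095  0.995  0.   ]
 [ 0.995  0.095 -0.001]] [ 0.03  0.18  0.41  1.9  -0.08  1.08  2.14]
wrist 0.96 [[243. 218.]
 [251. 117.]
 [328. 122.]
 [320. 224.]] [ 452.9 -276.5] [[528.0, -336.0], [380.0, -328.0], [377.0, -223.0], [527.0, -220.0]]
```

View pics/wrist11.png

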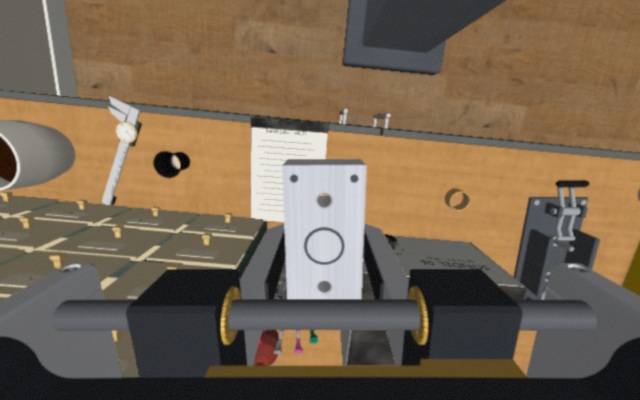

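View pics/top11.png

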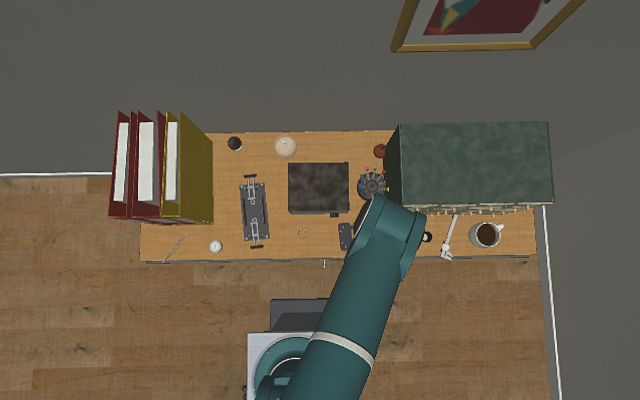

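```bash

python3 -m pendant '-.5 -.1 0 0 0 0;-.65 -.16 0 0 0 0;-.6 -.15 0 0 0 0;-.4 0 0 0 0 0;0 0 .5 0 0 .5;0 0 1 0 0 .5;0 0 1 0 0 0;0 0 1 0 0 0;0 0 1 0 0 0;0 0 .7 0 0 0;0 0 .4 0 0 0;0 0 0 0 0 0'
python3 -m pendant '0 0 0 0 0 0'
python3 - <<'E'
from h import *
s=telemetry.read_state(); print(s['tool_pos'],s['ft_force'],s['opening'],quat(s['ee_rot']).as_matrix().round(3)[:,:2].T,s['joints'].round(2))
for c in("wrist","side"):
  cv2.imwrite(f"pics/{c}12.png",vision.grab_frame(c))
E
```

```text
time_s: 32.7
tool_pos: [446.7, -274.4, 95.6]
ee_rot: [-0.001, 0.71, 0.704, -0.001]
ft_force: [-1.0, 1.0, -5.3]
opening: 49.7
time_s: 32.78
tool_pos: [447.6, -275.2, 97.6]
ee_rot: [0.0, 0.71, 0.704, -0.0]
ft_force: [0.7, 0.3, -5.1]
opening: 49.9
[ 447.6230771  -275.17412137   97.62151082] [ 0.69965309  0.26197645 -5.11662184] 49.90125450790321 [[ 0.009  1.    -0.   ]
 [ 1.    -0.009 -0.   ]] [ 0.16  0.41  0.41  1.97 -0.23  0.8   2.26]
```

View pics/wrist12.png

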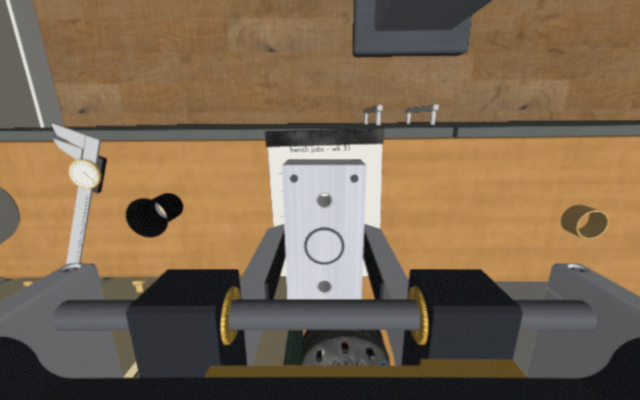

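View pics/side12.png

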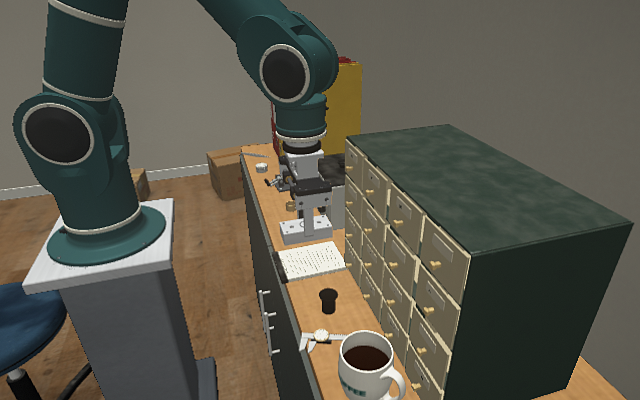

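```bash
python3 - <<'E'
from h import *
s=telemetry.read_state()
print(unproj("wrist",[[265,131],[383,129],[381,220],[274,220]],9,s).round(1))
E
```

```text
[[ 379.8 -329.     9. ]
 [ 379.  -222.6    9. ]
 [ 466.  -220.4    9. ]
 [ 465.1 -325.7    9. ]]
```

```bash

python3 -m pendant '0 .1 .5 0 0 0;0 .06 .7 0 0 0;0 0 .6 0 0 0;0 0 .3 0 0 0;0 0 .16 0 0 0;0 0 .08 0 0 0;0 0 0 0 0 0;0 0 0 0 0 0'
python3 -m pendant '0 0 .06 0 0 0;0 0 .04 0 0 0;0 0 .04 0 0 0;0 0 0 0 0 0'
```

```text
time_s: 33.55
tool_pos: [451.6, -275.6, 39.3]
ee_rot: [0.0, 0.71, 0.704, 0.0]
ft_force: [1.0, 0.2, -4.4]
opening: 49.6
time_s: 33.88
tool_pos: [451.3, -275.3, 35.3]
ee_rot: [0.0, 0.71, 0.704, 0.0]
ft_force: [-0.1, 0.2, -4.7]
opening: 49.5
```

```bash

python3 -m pendant '0 0 .04 0 0 0;0 0 .04 0 0 0;0 0 .04 0 0 0;0 0 0 0 0 0'
python3 -m pendant '0 0 .03 0 0 0;0 0 0 0 0 0'
python3 -m pendant '0 0 .02 0 0 0;0 0 0 0 0 0'
```

```text
time_s: 34.22
tool_pos: [451.2, -275.2, 32.0]
ee_rot: [-0.0, 0.71, 0.704, -0.0]
ft_force: [-0.3, 0.0, -4.5]
opening: 49.9
time_s: 34.38
tool_pos: [451.3, -275.3, 31.4]
ee_rot: [-0.0, 0.71, 0.704, -0.0]
ft_force: [-0.4, -0.2, -5.1]
opening: 49.9
time_s: 34.55
tool_pos: [451.3, -275.3, 31.0]
ee_rot: [0.0, 0.71, 0.704, -0.0]
ft_force: [-0.4, 0.8, -5.3]
opening: 49.6
```

```bash

python3 -m pendant '0 0 .02 0 0 0;0 0 0 0 0 0'
python3 -m pendant '0 0 .02 0 0 0;0 0 0 0 0 0'
python3 -m pendant '0 0 .02 0 0 0;0 0 0 0 0 0'
```

```text
time_s: 34.72
tool_pos: [451.4, -275.3, 31.0]
ee_rot: [0.0, 0.71, 0.704, 0.0]
ft_force: [-2.0, 2.7, 7.6]
opening: 50.0
time_s: 34.88
tool_pos: [451.4, -275.3, 30.8]
ee_rot: [0.0, 0.71, 0.704, 0.0]
ft_force: [-5.1, 5.0, 16.3]
opening: 49.3
time_s: 35.05
tool_pos: [451.5, -275.2, 30.7]
ee_rot: [0.0, 0.71, 0.704, 0.0]
ft_force: [-7.6, 5.9, 26.0]
opening: 49.9
```

```bash

python3 -m pendant '0 0 -.05 0 0 0;0 0 0 0 0 0'
python3 -m pendant '0 0 0 0 0 0;0 0 0 0 0 0;0 0 0 0 0 0;0 0 0 0 0 0;0 0 0 0 0 0;0 0 0 0 0 0;0 0 0 0 0 0;0 0 0 0 0 0' 1
python3 -m pendant '0 0 -.2 0 0 0;0 0 -.5 0 0 0;0 0 -1 0 0 0;0 0 -1 0 0 0;0 0 -1 0 0 0;0 0 -1 0 0 0;0 0 -1 0 0 0;0 0 0 0 0 0;0 0 0 0 0 0'
python3 - <<'E'
from h import *
s=telemetry.read_state(); print(s['tool_pos'],s['ft_force'])
for c in("wrist","side"):
  cv2.imwrite(f"pics/{c}13.png",vision.grab_frame(c))
for k,z in(("nest_plate",37),("bench_pad",9)):
  for d in vision.trace("wrist",k)[:1]:
    ys,xs=np.nonzero(d['mask']); r=cv2.minAreaRect(np.c_[xs,ys].astype(np.float32)); b=unproj("wrist",cv2.boxPoints(r),z,s)[:,:2]
    print(k,d['conf'],b.mean(0).round(1),b.round(0).tolist())
E
```

```text
time_s: 35.22
tool_pos: [451.5, -275.4, 31.0]
ee_rot: [0.0, 0.71, 0.704, 0.0]
ft_force: [0.1, 0.9, -4.7]
opening: 50.2
time_s: 35.88
tool_pos: [451.3, -275.3, 30.8]
ee_rot: [0.0, 0.71, 0.704, -0.0]
ft_force: [-0.3, -0.0, 0.1]
opening: 93.8
time_s: 36.63
tool_pos: [451.9, -275.6, 175.3]
ee_rot: [0.001, 0.71, 0.704, 0.001]
ft_force: [0.0, -0.1, 0.2]
opening: 94.1
[ 451.90883257 -275.58400331  175.27415155] [ 0.00793206 -0.11633973  0.1528625 ]
nest_plate 0.93 [ 450.2 -277. ] [[398.0, -301.0], [398.0, -252.0], [503.0, -251.0], [502.0, -304.0]]
bench_pad 0.82 [ 452.5 -273.8] [[379.0, -329.0], [376.0, -222.0], [526.0, -212.0], [529.0, -333.0]]
```

View pics/wrist13.png

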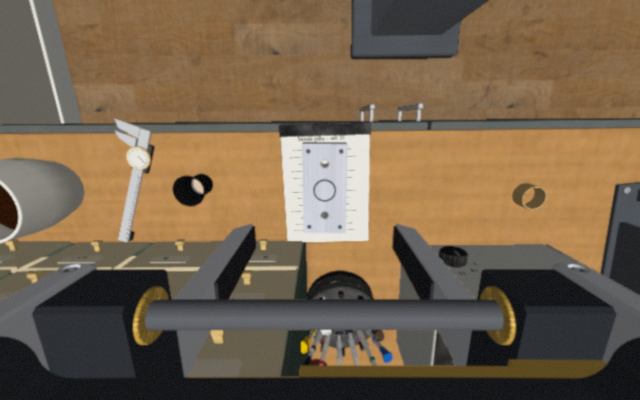

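View pics/side13.png

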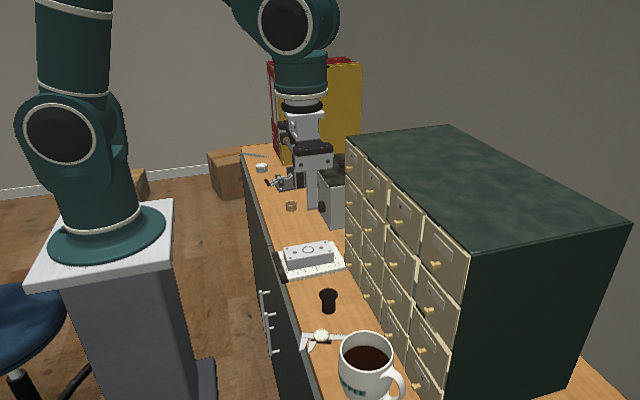

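Plate lies flat in the middle of the pad (circle at pixel (325,190), pad about (283–370, 123–240)); the gripper is clear.

```bash
python3 - <<'E'
from rig import env
print(env.finish_job())
E
```

```text
the job is handed in; nothing more can be done
None
```

The plate now lies flat in the middle of the job pad, released, and I handed the job in at about 37 s.

- **Levers:** I pressed the near and far levers by turns, in bar strokes of about 2 to 8 mm, until both reached their stops. Each bar sank about 20 mm, and the force climbed steeply there to 28 N at most (near) and 25 N (far), under the 40 N limit. The plate looked level in the side view, and the gripper was clear of it before I took hold.
- **Lift and carry:** I gripped the plate by its long sides (opening about 50 mm) and lifted it straight off the pins. I then carried it over the bath and set it down with a peak of about 28 N measured at the wrist.
- **Last checks:** The wrist camera put the plate centre about 4 mm from the pad centre. In the pictures the plate sat flat, and the gripper was raised about 145 mm with no force on it. The tin, loupe and ring looked undisturbed, but I did not measure their positions again.
- **Small disagreement:** The pad's long side ran away from the robot (along x), not left to right as the task text says, so I laid the plate to match the pad. My pad centre estimates differed by about 5 mm.

No check failed.

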